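# Turn the stone board over against the step

## Robot

A 6-joint arm with a two-finger parallel gripper is mounted at the origin on the work surface. World frame = base frame: x ahead of the robot, y to its left, z up, the work surface at z = 0. Lengths are in mm, angles in rad, forces in N, time in s.
With the tool pointing down it reaches from about 300 to 775 mm from the base axis. Payload 14.6 kg.
Tool frame: the origin (TCP) lies between the finger pads; the fingertips stand 22 mm ahead of it and the grasp point (between the pads) lies 3 mm ahead of it (finger_overhang is the distance from the TCP to the fingertips, in mm); z points along the fingers, y is the direction in which the jaws open and shut (so a half turn about z gives the same grasp; the last joint's range is limited). The gripper opens to 94 mm and grips with 3 to 60 N. Pads are 16 mm wide; open, the fingers measure 119 mm over their backs; the gripper's body (75 mm by 177 mm) begins 78 mm behind the grasp point.
Start: joints at [-1.395, 0.3, 1.521, -0, 1.321, -0.067], TCP at [132.225, -533.859, 227.446] pointing down, gripper open.
Joint ranges: [-3.03, 3.03], [-0.79, 2.21], [0.23, 2.52], [-1.04, 4.18], [0, 3.07], [-2.55, 2.55]. Speed limits (rad/s): [2.22, 2.22, 2.57, 3.14, 3.14, 3.14].

## Interface

Orientations are given as [roll, pitch, yaw] about the fixed x, y, z axes, in that order (R = Rz(yaw) Ry(pitch) Rx(roll)).
In Python, from cell import * gives the robot as it stands.
- The arm moves only by the tool jog_arm, never from a script. Its argument "increments" is a list of rows, each a list of 7 numbers: the shift along the tool's x, y, z in cm, then the turn, a rotation vector about the tool's x, y, z in degrees, then the finger opening in cm, from 0 to 9.4. In form: [[x, y, z, wx, wy, wz, grip], ...]. A call has 1 to 20 rows; each row shifts and turns the commanded pose from where the row before left it, along the tool's axes as they then stand; what a row does not reach is not made up. A row lasts 1/8 s, in which the tool goes at most 62.5 mm and 10.7 degrees, less where a joint would pass 70% of its speed; a pose out of reach is approached as far as the arm can. A call is refused whole if a number of a shift passes 6.25 or a number of a turn 10.7, either way. A call with a gripper value outside its range is refused whole. The fingers move at their own pace and stop on an object; "squeeze" is the grip in N (left out, the last holds). Time passes only in rows, so rows that do not move let the fingers close. It gives the time, the measured TCP pose, the force and the opening at its end, in the units of the state.
- read_state(): the state, without advancing time (a new reading comes with each control period).
- camera(name): name is "side" or "top"; returns a dict with "image" (420x560x3 uint8, red, green, blue), "K" (3x3 intrinsics, pixels), "k1" (the pictures are not rectified: a ray, as slopes to the right and down, at radius r is drawn at 1 + k1 r^2 times it, then the intrinsics apply), "rvec" (rotation vector, rad) and "tvec" (3), from world to camera coordinates, as OpenCV has them. Camera axes: x right, y down, z forward; pixel columns grow to the right and rows downward; lengths in mm; the calibration is good to about 2 mm. A picture is of the moment at which its call begins. There is no depth.
- sign_off(): hands the job in, once; it reports no verdict.
Trained networks look in a picture, given as the dict that the camera call returned (one of the last four; its "shot" number tells which), for a name from the list of things; names that differ only in an ending like _2 or _b are one class to them, and where a whole thing is asked for, a point or a joint stands for the part that bears it (a point fixed in the world has none). Each returns a list of dicts, best first, with "conf" (0 to 1); they miss things now and then, are a little off and sometimes report something else, mostly with a low value. They report only what shows in the picture. A call takes as long as a camera call.
- recognise(picture, name): "centre" ([x, y, z] in mm, in the coordinates of the camera as it stood for that picture, good to about 4 mm: the middle of the surface that is visible of it).
- regions_of(picture, name): "mask" (420x560 bool, what is visible of it).
The state is a dict: "clock": time; "joints": joint angles; "qd": joint speeds; "effort": joint torques, N m; "eef_pos": TCP position; "eef_rot": TCP orientation; "wrist_force": force on the tool from outside, world axes, zero at the start; "moment": the same for the moment, N m; "finger_gap": finger opening in mm.
Only numpy, scipy, OpenCV 4.12 (cv2) and the standard library are available. Lean on these libraries where they do the work, as an engineer would, in place of code of your own. Each camera call takes 0.05 s, during which the arm holds its last target.

## Task

The wooden stone board lies with its two rails and its recesses down on the bench in front of the low steel step. Push it flat up against the front of the step, then, pressing gently against its near edge, work that edge upwards until the board stands on edge against the step and tips over onto it, rails up; last, slide it along the step until it is fully home, flush against the back lip, and let go. Press on the board only gently, never hard (well under 25 N), and leave the other things on the bench where they are.

Things in the scene. Friction and masses are not known exactly. Their poses are not given: they have to be found in the camera images.
- board_center (a point): centre of the slab of the loose stone board: pale wood slab, 110 mm (its x) by 110 mm (its y) by 7 mm thick (its z), too wide to grasp across. Its -z face carries nine small recesses and two rails 10 mm high, 8 mm wide, along y: one flush with the +x edge, one from 24 mm off the -x edge. At the start it stands on the rails, slab 10 to 17 mm above the bench, +x edge towards the step
- step: low steel step fixed to the bench. Origin on the bench at the foot of its front face, mid-width; x points to its back, away from the robot, z up. Front face 150 mm wide (y), 18 mm high, at x = 0; flat top from x = 0 to 114 mm; then a back lip over the whole width, face at x = 114 mm, 12 mm thick, rising 8 mm above the flat top. Board fully home: its slab's centre at x = 59 mm, 21.5 mm above the bench
- board: the same board; origin 13.5 mm from the slab's centre, level with the rails' feet; same axes. Starts 20 to 60 mm short of the step, up to 0.25 rad askew; 0.12 to 0.2 kg. Friction is moderate: with its near (-x) edge pressed towards the step with 5 to 10 N, a rising finger carries that edge up while the far edge stays at the foot of the step. Tipped over, 20 to 45 mm overhang the step's front
- file: bystander, not to be disturbed: a hand file with a pale turned wooden handle and dark blade, 190 mm long, lying; origin at the middle of its underside
- handpiece: bystander, not to be disturbed: a rotary-tool handpiece, black grip, bright metal nose and small grey wheel, 134 mm long, 25 mm thick, lying; origin at the middle of its underside
- jar: bystander, not to be disturbed: an amber glass jar with a metal lid, 48 mm across, 45 mm tall; origin at the middle of its underside
- steel_block: bystander, not to be disturbed: a square steel bench block, 55 x 55 x 18 mm; origin at the middle of its underside
- ring_clamp: bystander, not to be disturbed: a dark wooden hand clamp with a brass band, 90 x 22 x 20 mm, lying; origin at the middle of its underside
- dish: bystander, not to be disturbed: a small white ceramic dish, 66 mm across, 18 mm tall; origin at the middle of its underside

How it is judged (in metres and radians):
On the way, in this order (a step that is already met when the one before it is completed fails the run):
1. the board lies flat on the bench with its far edge pushed up square against the front of the step (x of board_center in the frame of step above -0.0585 m and angle between board_center's own z axis and vertical below 0.15 rad and height (world z) of board_center below 0.018 m and angle between the x axis of board_center and the x axis of step, either way round below 0.1 rad), for 0.05 s.
2. the board stands on edge (within 30 degrees or so of upright) at the front of the step (angle between board_center's own z axis and vertical between 1.05 and 2.1 rad and x of board_center in the frame of step between -0.07 and 0.04 m and height (world z) of board_center below 0.08 m), for 0.1 s.
At the end, for the whole second after the job is handed in: The board lies at rest flat on the step, rails and recesses up, its far edge flush against the back lip (within 3.5 mm, and square to it within 0.06 rad), its centre within 30 mm of the middle of the step's width, released (angle between board_center's own z axis and vertical above 3.05 rad and x of board_center in the frame of step between 0.0555 and 0.062 m and y of board_center in the frame of step between -0.03 and 0.03 m and angle between the x axis of board_center and the x axis of step, either way round below 0.06 rad and height (world z) of board_center between 0.0195 and 0.0235 m and linear speed of board below 0.01 m/s and contact force between board and step above 0.5 N); the robot touches nothing.
It fails at once if the robot presses on the board with more than 25 N (contact force between the arm and board above 25 N).
It fails at once if the fingers press on the board with more than 25 N (contact force between the fingers and board above 25 N).
It fails at once if the robot presses on the step with more than 25 N (contact force between the fingers and step above 25 N).
It fails at once if one of the other things on the bench is disturbed (moved more than 25 mm) (distance of any of file, handpiece, jar, steel_block, ring_clamp, dish from where it was at the start of the episode above 0.025 m).
It also fails if it takes over 72 s, if anything falls off the work surface, if the arm or the gripper's body presses on something with over 40 N, if the wrist force passes 120 N, or if a joint passes its speed limit or range.

## Working session

There is one attempt and no reset: what is moved stays moved. The work goes in short steps, Python scripts to look and compute and a tool call to move; the robot and the scene stay as the last step left them, time stands still between calls to the robot, and variables do not carry over. Pictures are saved under pics/ and viewed, and the job is handed in when it is done.

Besides the shell and the picture viewer there is one more tool, called after "Call:" as name([rows], argument=value, ...), one row to a line, values as JSON. jog_arm: Moves the arm, as the interface text tells. Its arguments: {"type":"object","properties":{"increments":{"type":"array"},"squeeze":{"type":"number"}},"required":["increments"]}

```bash
mkdir -p pics; ls; cat > h.py <<'E'
from cell import *
import numpy as np, cv2
def save(p,n): cv2.imwrite('pics/'+n, p['image'][:,:,::-1])
def und(p,uv):
    K=np.array(p['K']);x=(np.array(uv,float)-K[:2,2])/np.array([K[0,0],K[1,1]])
    y=x.copy()
    for _ in range(30):
        r2=(y**2).sum(-1,keepdims=True); y=x/(1+p['k1']*r2)
    return y
def plane(p,uv,z):
    R=cv2.Rodrigues(np.array(p['rvec'],float))[0];t=np.array(p['tvec'],float).ravel()
    y=und(p,np.atleast_2d(uv)); d=np.c_[y,np.ones(len(y))]@R; c=-R.T@t
    return c+d*((z-c[2])/d[:,2])[:,None]
def proj(p,X):
    R=cv2.Rodrigues(np.array(p['rvec'],float))[0];t=np.array(p['tvec'],float).ravel()
    q=np.atleast_2d(X)@R.T+t; s=q[:,:2]/q[:,2:]; r2=(s**2).sum(1,keepdims=True); s=s*(1+p['k1']*r2)
    K=np.array(p['K']); return s*[K[0,0],K[1,1]]+K[:2,2]
def w(p,c):
    R=cv2.Rodrigues(np.array(p['rvec'],float))[0];t=np.array(p['tvec'],float).ravel()
    return R.T@(np.array(c)-t)
E
python3 - <<'E'
from h import *
print(read_state())
for n in ['top','side']:
    p=camera(n); save(p,n+'0.png')
    R=cv2.Rodrigues(np.array(p['rvec'],float))[0]; print(n,p['K'],p['k1'],-R.T@np.array(p['tvec']).ravel(), R[2])
    for o in ['board','step','file','handpiece','jar','steel_block','ring_clamp','dish']:
        for r in recognise(p,o)[:2]: print(o,r['conf'],w(p,r['centre']).round(0),proj(p,w(p,r['centre'])).round(0))
E
```

```text
pics
{'clock': 0.0, 'joints': array([-1.39459233e+00,  3.00491921e-01,  1.52156697e+00,  2.11839135e-05,
        1.32070715e+00, -6.65960193e-02]), 'qd': array([ 0.00097532, -0.00015055, -0.0017988 ,  0.00116434,  0.00116888,
       -0.00288773]), 'effort': array([ 1.87913953e-03, -5.31806266e+01, -3.52738452e+01,  7.09070242e-02,
        2.43754894e-02, -1.05588877e-04]), 'eef_pos': array([ 132.19503537, -533.6363687 ,  226.88086559]), 'eef_rot': array([-3.14042323e+00, -9.85587388e-05,  2.42794705e-01]), 'wrist_force': array([-0.6617757 , -0.87948687,  0.07824499]), 'moment': array([ 0.02355148, -0.02918114,  0.02262461]), 'finger_gap': 94.02780449632534}
top [[449.44672743   0.         281.46860313]
 [  0.         449.44672743 212.54175127]
 [  0.           0.           1.        ]] -0.0625155624968616 [482.49576901  77.23034572 977.83724716] [ 0.12243628 -0.01929999 -0.9922887 ]
board 0.84 [495. 106.  21.] [[259. 262.]]
step 0.59 [654. 141.  19.] [[243. 188.]]
file 0.77 [532. 271.  18.] [[182. 244.]]
handpiece 0.76 [614. -53.  25.] [[334. 207.]]
jar 0.75 [657. 351.  46.] [[143. 183.]]
jar 0.69 [458. -90.  21.] [[351. 280.]]
steel_block 0.89 [717. -14.  16.] [[315. 160.]]
ring_clamp 0.83 [463. -90.  22.] [[351. 278.]]
dish 0.79 [390. 259.  13.] [[186. 311.]]
side [[502.24991417   0.         275.52320029]
 [  0.         502.24991417 203.04197262]
 [  0.           0.           1.        ]] 0.03127617937608841 [ 87.22165911 741.6202697  652.28938932] [ 0.48165268 -0.637894   -0.60091759]
board 0.57 [482. 110.  17.] [[310. 235.]]
step 0.68 [646. 152.  10.] [[232. 217.]]
step 0.63 [605. -52.  20.] [[304. 175.]]
file 0.74 [529. 268.   8.] [[238. 274.]]
handpiece 0.78 [604. -50.  17.] [[304. 177.]]
jar 0.91 [646. 358.  33.] [[154. 266.]]
steel_block 0.93 [711. -11.  13.] [[256. 171.]]
ring_clamp 0.82 [450. -84.  15.] [[372. 195.]]
dish 0.68 [391. 257.  10.] [[305. 305.]]
```

View pics/top0.png

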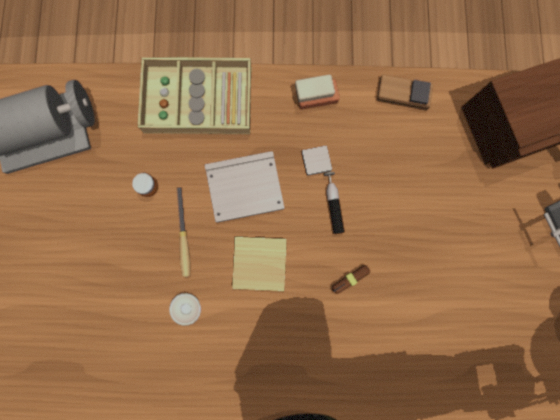

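View pics/side0.png

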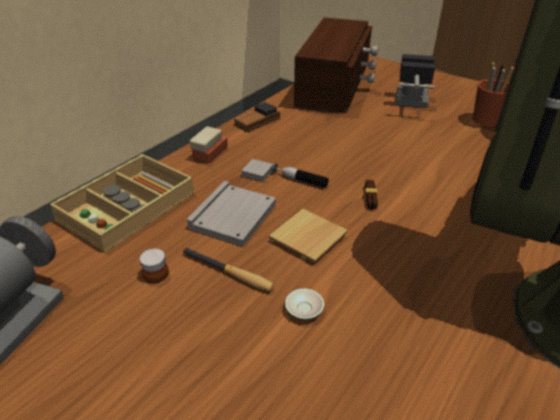

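```bash
python3 - <<'E'
from h import *
for n in ['top','side']:
  p=camera(n)
  for o,z in [('board',17),('step',18)]:
    r=regions_of(p,o)
    for q in r[:1]:
        m=q['mask'].astype(np.uint8); c=max(cv2.findContours(m,0,1)[0],key=cv2.contourArea)
        h=cv2.convexHull(c); a=cv2.approxPolyN(h,4,ensure_convex=True).reshape(-1,2) if hasattr(cv2,'approxPolyN') else cv2.boxPoints(cv2.minAreaRect(c))
        print(n,o,q['conf'],m.sum(),a.tolist()); print(plane(p,a,z).round(1))
  im=cv2.resize(p['image'][130:320,120:380] if n=='top' else p['image'][120:320,150:420],None,fx=2.9,fy=2.9,interpolation=cv2.INTER_CUBIC); cv2.imwrite('pics/%sz.png'%n,im[:,:,::-1])
E
```

```text
top board 0.8 2735 [[284, 291], [232, 288], [235, 237], [288, 235]]
[[434.   52.1  17. ]
 [439.6 161.9  17. ]
 [547.5 157.5  17. ]
 [552.7  44.2  17. ]]
side board 0.65 2340 [[349, 231], [312, 265], [263, 239], [303, 207]]
[[426.5  53.9  17. ]
 [431.6 176.6  17. ]
 [546.5 173.5  17. ]
 [542.4  43.9  17. ]]
side step 0.72 3344 [[277, 200], [244, 246], [179, 227], [223, 182]]
[[599.6  57.9  18. ]
 [562.1 211.7  18. ]
 [700.9 245.4  18. ]
 [736.1  76.1  18. ]]
```

View pics/topz.png

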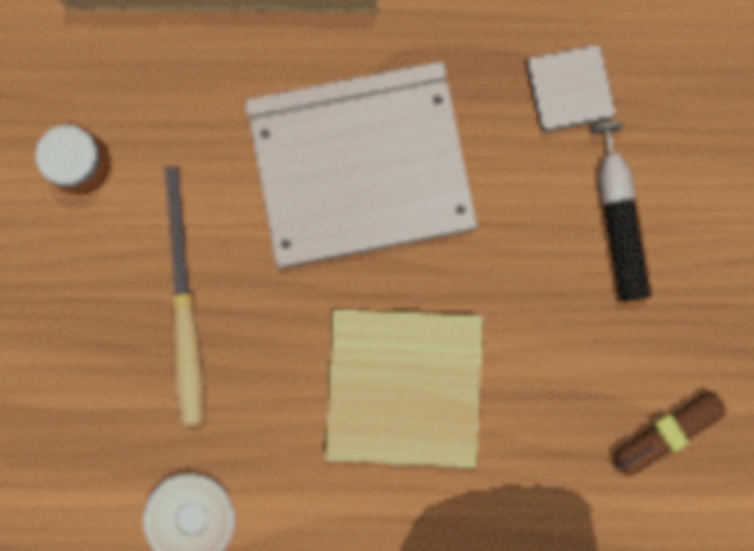

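View pics/sidez.png

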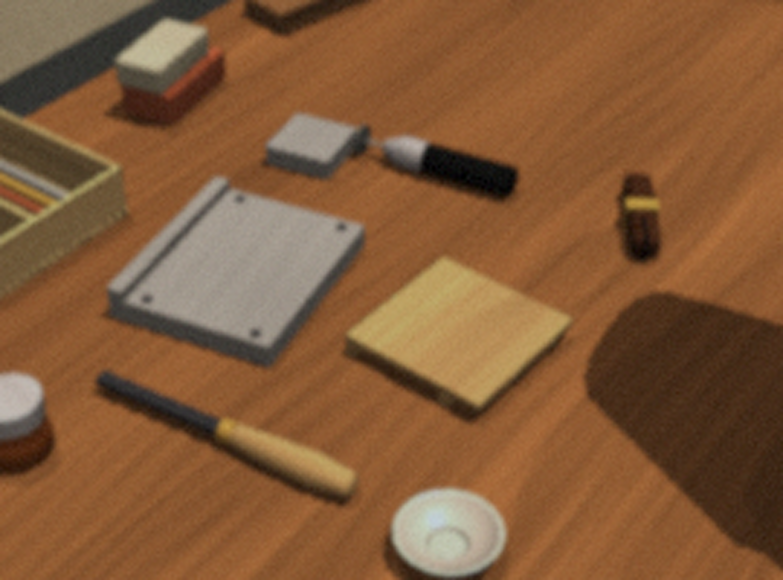

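```bash
cat > fit.py <<'E'
from h import *
from scipy.optimize import least_squares
def zz(a,o,f=2.9): return (np.array(a,float)+.5)/f-.5+np.array(o)
def rot(a): return np.array([[np.cos(a),-np.sin(a)],[np.sin(a),np.cos(a)]])
def fit(obs,loc,x0):
    # obs: list of (p,uv); loc: Nx3 local pts per obs
    def X(v,l): l=np.array(l,float); return np.c_[l[:,:2]@rot(v[2]).T+v[:2],l[:,2]]
    f=lambda v: np.concatenate([(proj(p,X(v,l))-uv).ravel() for (p,uv),l in zip(obs,loc)])
    r=least_squares(f,x0,x_scale=[1,1,.01]); return r.x,np.abs(r.fun).max(), r.fun
E
python3 - <<'E'
from fit import *
t=camera('top');s=camera('side')
tb=zz([(333,310),(482,315),(476,467),(326,461)],(120,130)); lb=[(55,55,17),(55,-55,17),(-55,-55,17),(-55,55,17)]
sb=zz([(347,342),(448,259),(570,322),(478,405)],(150,120)); lsb=lb
ts=zz([(281,267),(475,228),(247,100),(443,63)],(120,130)); ls=[(0,75,18),(0,-75,18),(126,75,26),(126,-75,26)]
ss=zz([(268,347),(363,232),(110,293),(218,180)],(150,120))
for nm,A,B,l,x0 in [('board',tb,sb,lb,(495,105,0)),('step',ts,ss,ls,(590,130,.2))]:
    for o,L in [([(t,A)],[l]),([(s,B)],[l]),([(t,A),(s,B)],[l,l])]:
        r=fit(o,L,x0); print(nm,r[0].round(3),r[1].round(2),r[2].round(1))
E
```

```text
board [ 4.91720e+02  1.05399e+02 -3.00000e-02] 0.27 [-0.   0.  -0.   0.3  0.2 -0.2 -0.1 -0.1]
board [ 4.86233e+02  1.06986e+02 -4.20000e-02] 1.78 [-0.7 -1.8 -1.3 -0.   1.5 -0.1  0.3  1.4]
board [ 4.89215e+02  1.05508e+02 -3.50000e-02] 2.59 [ 0.   1.1  0.1  1.6 -0.   1.1 -0.3  1.  -1.4 -2.6 -2.4 -0.9  0.6 -1.2
 -0.3  0.3]
step [5.95194e+02 1.26083e+02 2.07000e-01] 0.9 [-0.9 -0.   0.8 -0.2 -0.2  0.3  0.3 -0.1]
step [5.88888e+02 1.28591e+02 2.04000e-01] 1.54 [ 0.5  1.5  1.2 -1.  -1.2 -0.7 -0.6 -0.5]
step [5.92805e+02 1.26351e+02 2.06000e-01] 2.21 [-1.1  1.1  0.6  0.9 -0.3  1.4  0.2  0.9 -0.2  0.1  0.3 -2.2 -1.8 -1.9
 -1.3 -1.5]
```

Call:
jog_arm([
  [2.07, -2.69, 0.4, 0, 0, 0, 7],
  [2.07, -2.69, 0.4, 0, 0, 0, 7],
  [2.07, -2.69, 0.4, 0, 0, 0, 7],
  [2.07, -2.69, 0.4, 0, 0, 0, 7],
  [2.07, -2.69, 0.4, 0, 0, 0, 7],
  [2.07, -2.69, 0.4, 0, 0, 0, 7],
  [2.07, -2.69, 0.4, 0, 0, 0, 7],
  [2.07, -2.69, 0.4, 0, 0, 0, 7],
  [2.07, -2.69, 0.4, 0, 0, 0, 7],
  [2.07, -2.69, 0.4, 0, 0, 0, 7],
  [2.07, -2.69, 0.4, 0, 0, 0, 7],
  [2.07, -2.69, 0.4, 0, 0, 0, 7],
  [2.07, -2.69, 0.4, 0, 0, 0, 7],
  [2.07, -2.69, 0.4, 0, 0, 0, 7],
  [2.07, -2.69, 0.4, 0, 0, 0, 7],
  [2.07, -2.69, 0.4, 0, 0, 0, 7],
  [2.07, -2.69, 0.4, 0, 0, 0, 7],
  [2.07, -2.69, 0.4, 0, 0, 0, 7],
  [2.07, -2.69, 0.4, 0, 0, 0, 7],
  [2.07, -2.69, 0.4, 0, 0, 0, 7],
])

```text
clock: 3.8
eef_pos: [405.1, 89.1, 147.5]
eef_rot: [3.142, -0.0, 0.243]
wrist_force: [0.6, -0.3, -0.3]
finger_gap: 69.9
```

Call:
jog_arm([
  [0, 0, 2.4, 0, 0, 2.1, 7],
  [0, 0, 2.4, 0, 0, 0, 7],
  [0, 0, 2.4, 0, 0, 0, 7],
  [0, 0, 2.4, 0, 0, 0, 7],
  [0, 0, 2.4, 0, 0, 0, 7],
  [0, 0, 0, 0, 0, 0, 7],
])

```text
clock: 4.55
eef_pos: [404.0, 87.8, 26.5]
eef_rot: [-3.141, 0.003, 0.206]
wrist_force: [0.7, -0.7, 1.0]
finger_gap: 69.8
```

```bash
cat > look.py <<'E'
from h import *
import sys
nm=sys.argv[1]
for n in ['top','side']:
  p=camera(n)
  im=p['image'][130:320,120:380] if n=='top' else p['image'][120:320,150:420]
  im=cv2.resize(im,None,fx=2.9,fy=2.9,interpolation=cv2.INTER_CUBIC); cv2.imwrite('pics/%s_%s.png'%(nm,n),im[:,:,::-1])
s=read_state(); print(s['clock'],s['eef_pos'].round(2),s['eef_rot'].round(3),s['wrist_force'].round(2),s['finger_gap'])
E
python3 look.py a
```

```text
4.65 [405.04  87.94  28.09] [ 3.142 -0.     0.206] [-0.18 -0.57  0.27] 70.13473521051
```

View pics/a_top.png

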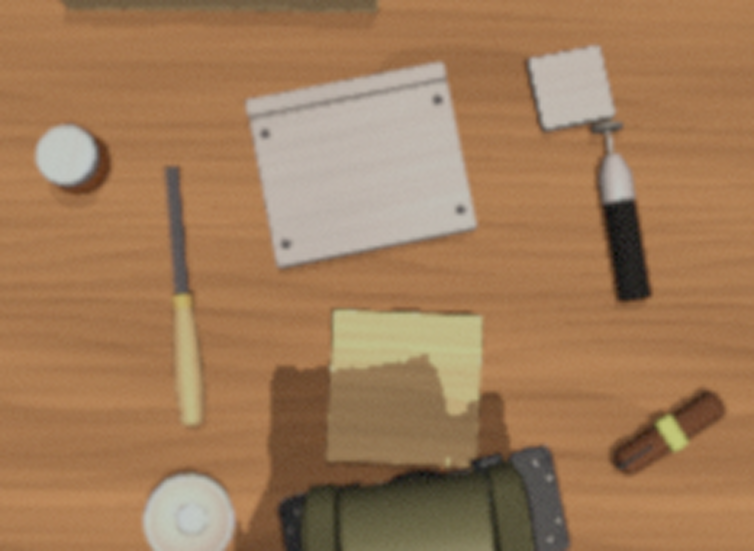

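View pics/a_side.png

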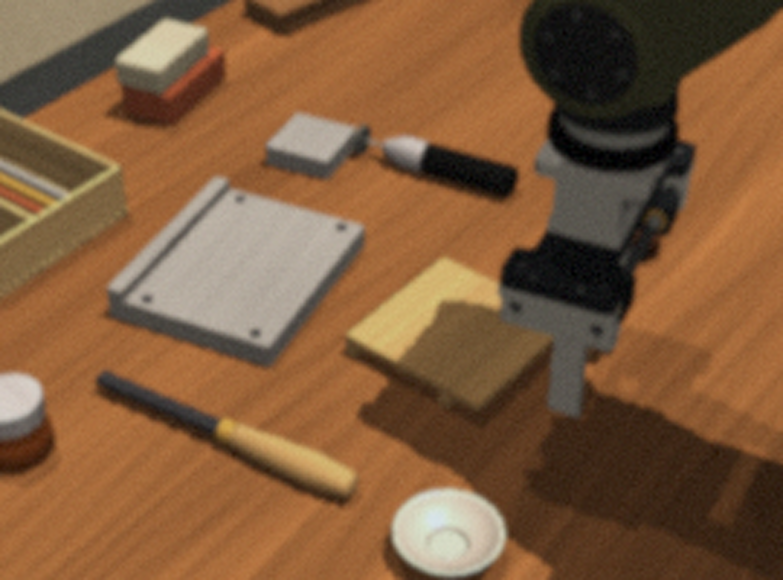

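Call:
jog_arm([
  [0.4, 0, 0.2, 0, 0, 0, 7],
  [0.4, 0, 0, 0, 0, 0, 7],
  [0.4, 0, 0, 0, 0, 0, 7],
  [0.4, 0, 0, 0, 0, 0, 7],
  [0.4, 0, 0, 0, 0, 0, 7],
  [0.4, 0, 0, 0, 0, 0, 7],
  [0.4, 0, 0, 0, 0, 0, 7],
  [0.4, 0, 0, 0, 0, 0, 7],
  [0.4, 0, 0, 0, 0, 0, 7],
  [0.4, 0, 0, 0, 0, 0, 7],
  [0.4, 0, 0, 0, 0, 0, 7],
  [0.4, 0, 0, 0, 0, 0, 7],
  [0.4, 0, 0, 0, 0, 0, 7],
  [0.4, 0, 0, 0, 0, 0, 7],
])

```text
clock: 6.4
eef_pos: [459.8, 99.4, 25.4]
eef_rot: [-3.142, -0.0, 0.206]
wrist_force: [-2.0, -1.3, 1.1]
finger_gap: 69.9
```

```bash
python3 look.py b
```

```text
6.5 [460.05  99.5   25.47] [-3.142e+00 -1.000e-03  2.060e-01] [ 0.11 -0.49 -0.02] 69.67625135315537
```

View pics/b_top.png

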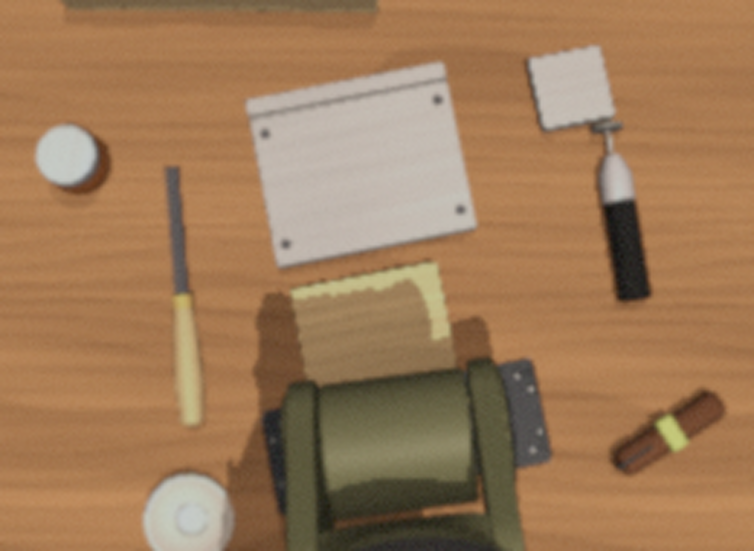

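View pics/b_side.png

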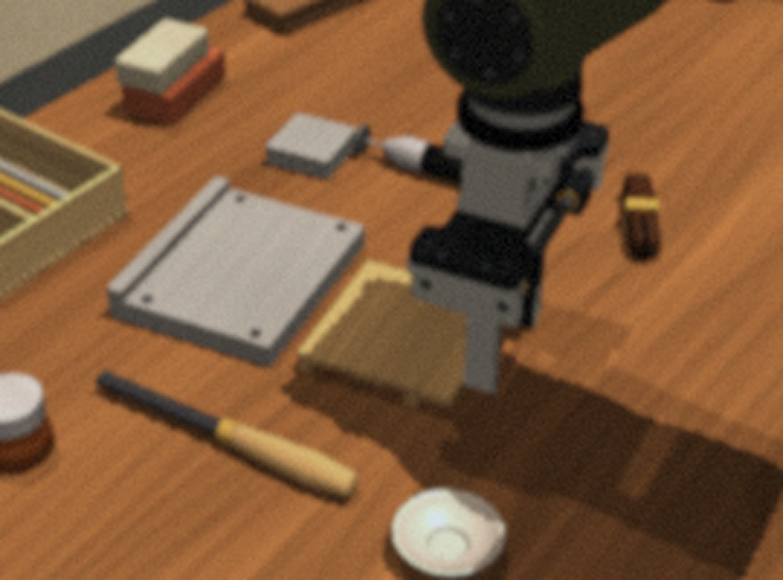

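```bash
python3 - <<'E'
from fit import *
t=camera('top')
a=zz([(292,287),(436,263)],(120,130)); P=plane(t,a,17)
v=np.array([595.2,126.1]); print(P, (P[:,:2]-v)@rot(.206))
s=camera('side')
a=zz([(300,353),(376,262)],(150,120)); P=plane(s,a,17)
v=np.array([588.9,128.6]); print(P, (P[:,:2]-v)@rot(.206))
E
```

```text
[[565.12913622 189.20652908  17.        ]
 [583.89639189  83.04177781  17.        ]] [[-16.52687774  67.92314166]
 [-19.87200735 -39.83572992]]
[[557.36900445 190.32284003  17.        ]
 [575.70380995  81.69760105  17.        ]] [[-18.23916606  66.86737234]
 [-22.51088573 -43.21150868]]
```

Call:
jog_arm([
  [-0.4, 0, 0, 0, 0, 0, 7],
  [0, -0.65, 0, 0, 0, 0, 7],
  [0, -0.65, 0, 0, 0, 0, 7],
  [0.3, 0, 0, 0, 0, 0, 7],
  [0.3, 0, 0, 0, 0, 0, 7],
  [0.3, 0, 0, 0, 0, 0, 7],
  [0.3, 0, 0, 0, 0, 0, 7],
  [0.3, 0, 0, 0, 0, 0, 7],
  [0.3, 0, 0, 0, 0, 0, 7],
])

```text
clock: 7.72
eef_pos: [470.8, 114.9, 25.4]
eef_rot: [-3.142, 0.0, 0.206]
wrist_force: [-2.0, 0.5, 0.3]
finger_gap: 69.8
```

Call:
jog_arm([
  [0.1, 0, 0, 0, 0, 0, 7],
  [0.1, 0, 0, 0, 0, 0, 7],
])

```text
clock: 7.98
eef_pos: [472.6, 115.4, 25.5]
eef_rot: [3.142, 0.0, 0.206]
wrist_force: [-2.0, 0.4, 0.9]
finger_gap: 70.2
```

Call:
jog_arm([
  [0.05, 0, 0, 0, 0, 0, 7],
  [0.05, 0, 0, 0, 0, 0, 7],
])

```text
clock: 8.22
eef_pos: [473.5, 115.6, 25.4]
eef_rot: [3.142, -0.0, 0.206]
wrist_force: [-0.8, -0.3, 0.2]
finger_gap: 69.9
```

Call:
jog_arm([
  [0.05, 0, 0, 0, 0, 0, 7],
  [0.05, 0, 0, 0, 0, 0, 7],
])

```text
clock: 8.48
eef_pos: [474.6, 115.8, 25.4]
eef_rot: [3.142, -0.0, 0.206]
wrist_force: [-0.5, -0.4, -0.7]
finger_gap: 70.0
```

Call:
jog_arm([
  [0.05, 0, 0, 0, 0, 0, 7],
])

```text
clock: 8.6
eef_pos: [475.0, 115.9, 25.4]
eef_rot: [-3.142, -0.0, 0.206]
wrist_force: [-0.1, 0.2, -0.3]
finger_gap: 69.7
```

Call:
jog_arm([
  [0.05, 0, 0, 0, 0, 0, 7],
])

```text
clock: 8.72
eef_pos: [475.5, 116.0, 25.4]
eef_rot: [-3.142, 0.0, 0.206]
wrist_force: [-0.7, 0.2, -0.4]
finger_gap: 69.7
```

Call:
jog_arm([
  [0.05, 0, 0, 0, 0, 0, 7],
])

```text
clock: 8.85
eef_pos: [475.8, 116.0, 25.4]
eef_rot: [3.142, 0.001, 0.206]
wrist_force: [-4.5, -1.7, 3.1]
finger_gap: 70.4
```

Call:
jog_arm([
  [0.05, 0, 0, 0, 0, 0, 7],
])

```text
clock: 8.98
eef_pos: [475.8, 116.0, 25.4]
eef_rot: [-3.142, 0.002, 0.206]
wrist_force: [-9.3, -2.0, 7.3]
finger_gap: 70.1
```

Call:
jog_arm([
  [0.05, 0, 0, 0, 0, 0, 7],
])

```text
clock: 9.1
eef_pos: [475.9, 116.1, 25.4]
eef_rot: [-3.142, 0.003, 0.206]
wrist_force: [-11.1, -3.4, 10.7]
finger_gap: 69.7
```

```bash
python3 look.py c
```

```text
9.2 [475.84 116.04  25.39] [3.142e+00 3.000e-03 2.060e-01] [-10.29  -2.75   8.06] 70.17186854224659
```

View pics/c_top.png

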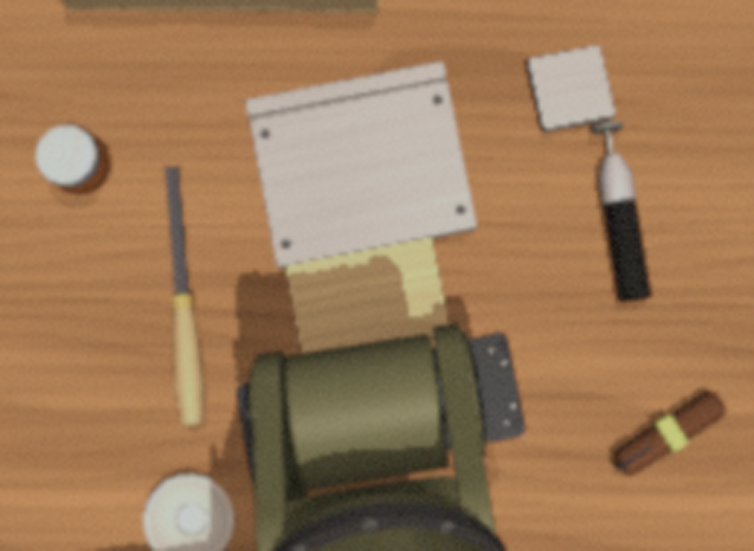

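View pics/c_side.png

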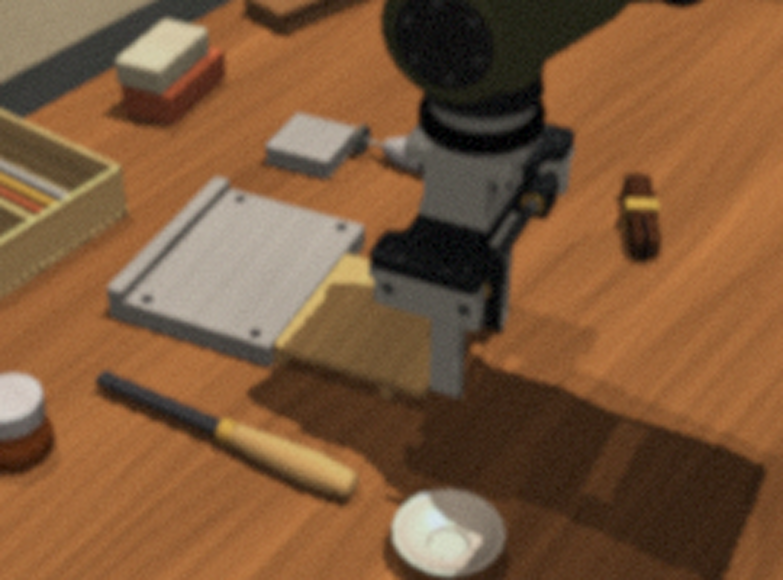

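Call:
jog_arm([
  [0, 0, -0.1, 0, 0, 0, 7],
  [-0.02, 0, -0.1, 0, 0, 0, 7],
])

```text
clock: 9.45
eef_pos: [475.8, 116.0, 27.0]
eef_rot: [3.141, 0.002, 0.206]
wrist_force: [-4.6, -2.1, -1.2]
finger_gap: 69.8
```

Call:
jog_arm([
  [0, 0, -0.1, 0, 0, 0, 7],
  [0, 0, -0.1, 0, 0, 0, 7],
])

```text
clock: 9.7
eef_pos: [475.8, 116.0, 29.0]
eef_rot: [3.141, 0.003, 0.206]
wrist_force: [-5.1, -2.5, -1.6]
finger_gap: 70.4
```

Call:
jog_arm([
  [0, 0, -0.1, 0, 0, 0, 7],
  [0, 0, -0.1, 0, 0, 0, 7],
])

```text
clock: 9.95
eef_pos: [475.8, 116.0, 31.0]
eef_rot: [3.141, 0.003, 0.206]
wrist_force: [-5.3, -2.1, -2.3]
finger_gap: 69.9
```

```bash
python3 look.py d
```

```text
10.05 [475.86 115.98  31.04] [3.141e+00 2.000e-03 2.060e-01] [-4.91 -1.97 -1.57] 69.81391974995337
```

View pics/d_side.png

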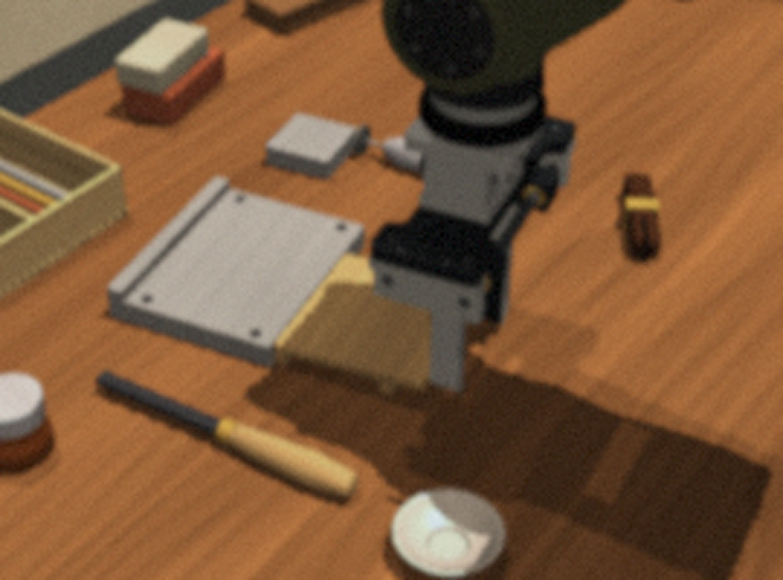

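```bash
python3 - <<'E'
import cv2,numpy as np
a=cv2.imread('pics/c_side.png')[250:430,250:500];b=cv2.imread('pics/d_side.png')[250:430,250:500]
cv2.imwrite('pics/cd.png',cv2.convertScaleAbs(cv2.resize(np.hstack([a,b]),None,fx=1.6,fy=1.6),alpha=2))
E
```

```text
(no output)
```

View pics/cd.png

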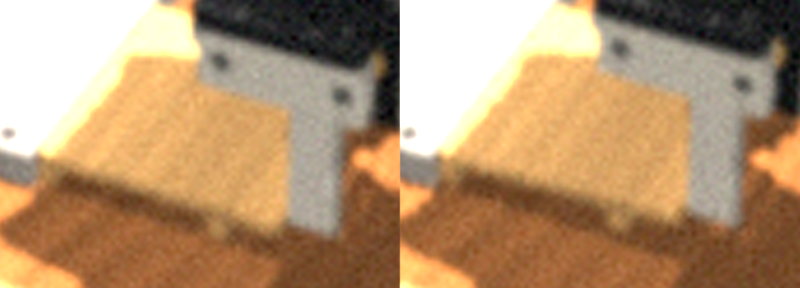

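Call:
jog_arm([
  [0, 0, -0.15, 0, 0, 0, 7],
  [0, 0, -0.15, 0, 0, 0, 7],
  [0.01, 0, -0.15, 0, 0, 0, 7],
  [0.01, 0, -0.15, 0, 0, 0, 7],
])

```text
clock: 10.55
eef_pos: [476.0, 116.0, 37.0]
eef_rot: [3.142, 0.003, 0.206]
wrist_force: [-4.0, -2.3, -0.8]
finger_gap: 69.8
```

Call:
jog_arm([
  [0.01, 0, -0.15, 0, 0, 0, 7],
  [0.01, 0, -0.15, 0, 0, 0, 7],
  [0.02, 0, -0.15, 0, 0, 0, 7],
  [0.02, 0, -0.15, 0, 0, 0, 7],
])

```text
clock: 11.05
eef_pos: [476.5, 116.1, 43.0]
eef_rot: [3.142, 0.003, 0.206]
wrist_force: [-6.9, -2.1, -0.2]
finger_gap: 70.0
```

Call:
jog_arm([
  [0.02, 0, -0.16, 0, 0, 0, 7],
  [0.02, 0, -0.16, 0, 0, 0, 7],
  [0.02, 0, -0.16, 0, 0, 0, 7],
  [0.03, 0, -0.16, 0, 0, 0, 7],
])

```text
clock: 11.55
eef_pos: [477.4, 116.3, 49.4]
eef_rot: [3.142, 0.003, 0.206]
wrist_force: [-7.0, -2.5, -0.7]
finger_gap: 70.0
```

Call:
jog_arm([
  [0.03, 0, -0.16, 0, 0, 0, 7],
  [0.03, 0, -0.16, 0, 0, 0, 7],
  [0.03, 0, -0.16, 0, 0, 0, 7],
  [0.04, 0, -0.16, 0, 0, 0, 7],
])

```text
clock: 12.05
eef_pos: [478.7, 116.6, 55.8]
eef_rot: [3.142, 0.003, 0.206]
wrist_force: [-7.0, -3.0, 1.1]
finger_gap: 69.8
```

```bash
python3 look.py e
```

```text
12.15 [478.69 116.61  55.9 ] [3.142e+00 3.000e-03 2.060e-01] [-6.62 -3.17  0.6 ] 69.93047396760448
```

View pics/e_side.png

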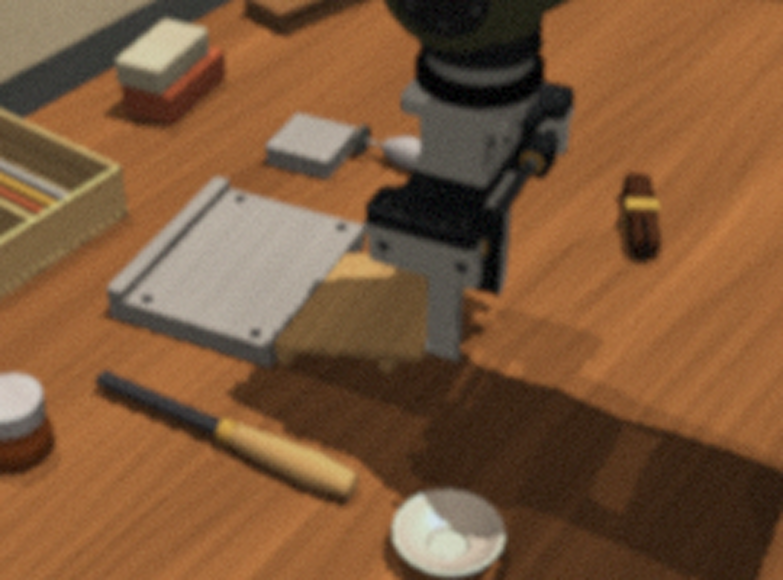

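Call:
jog_arm([
  [0.05, 0, -0.2, 0, 0, 0, 7],
  [0.05, 0, -0.2, 0, 0, 0, 7],
  [0.055, 0, -0.2, 0, 0, 0, 7],
  [0.06, 0, -0.2, 0, 0, 0, 7],
])

```text
clock: 12.65
eef_pos: [480.8, 117.1, 63.9]
eef_rot: [3.142, 0.003, 0.206]
wrist_force: [-7.3, -2.2, 1.4]
finger_gap: 69.8
```

Call:
jog_arm([
  [0.065, 0, -0.2, 0, 0, 0, 7],
  [0.07, 0, -0.2, 0, 0, 0, 7],
  [0.075, 0, -0.2, 0, 0, 0, 7],
  [0.08, 0, -0.2, 0, 0, 0, 7],
])

```text
clock: 13.15
eef_pos: [483.6, 117.6, 71.9]
eef_rot: [3.142, 0.003, 0.206]
wrist_force: [-7.9, -2.8, 2.4]
finger_gap: 70.1
```

Call:
jog_arm([
  [0.085, 0, -0.185, 0, 0, 0, 7],
  [0.09, 0, -0.185, 0, 0, 0, 7],
  [0.095, 0, -0.185, 0, 0, 0, 7],
  [0.1, 0, -0.185, 0, 0, 0, 7],
])

```text
clock: 13.65
eef_pos: [487.0, 118.3, 79.3]
eef_rot: [3.142, 0.004, 0.206]
wrist_force: [-10.8, -3.0, 4.8]
finger_gap: 70.2
```

Call:
jog_arm([
  [0.105, 0, -0.185, 0, 0, 0, 7],
  [0.11, 0, -0.185, 0, 0, 0, 7],
  [0.115, 0, -0.185, 0, 0, 0, 7],
  [0.12, 0, -0.185, 0, 0, 0, 7],
])

```text
clock: 14.15
eef_pos: [491.1, 119.2, 86.7]
eef_rot: [3.142, 0.005, 0.206]
wrist_force: [-13.9, -4.5, 7.3]
finger_gap: 69.8
```

```bash
python3 look.py f
```

```text
14.25 [491.15 119.21  86.87] [3.141 0.004 0.206] [-14.44  -4.48   7.91] 69.94306062060107
```

View pics/f_side.png

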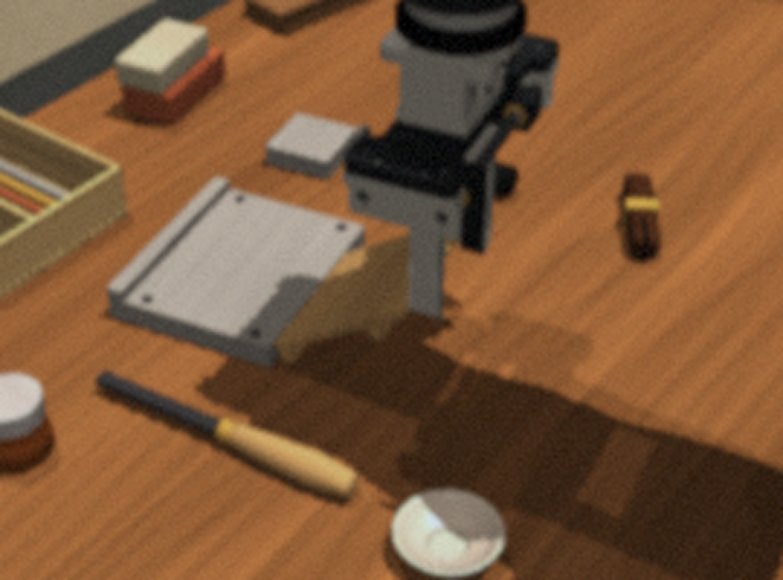

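Call:
jog_arm([
  [0, 0, -0.08, 0, 0, 0, 7],
])

```text
clock: 14.38
eef_pos: [491.3, 119.2, 87.5]
eef_rot: [3.142, 0.004, 0.206]
wrist_force: [-9.9, -3.0, 4.2]
finger_gap: 70.0
```

Call:
jog_arm([
  [0.1, 0, -0.15, 0, 0, 0, 7],
  [0.1, 0, -0.15, 0, 0, 0, 7],
])

```text
clock: 14.62
eef_pos: [493.4, 119.7, 90.7]
eef_rot: [3.142, 0.004, 0.206]
wrist_force: [-1.8, -0.5, -0.5]
finger_gap: 69.9
```

Call:
jog_arm([
  [0.16, 0, -0.16, 0, 0, 0, 7],
  [0.16, 0, -0.16, 0, 0, 0, 7],
  [0.16, 0, -0.16, 0, 0, 0, 7],
])

```text
clock: 15.0
eef_pos: [498.3, 120.8, 95.7]
eef_rot: [-3.141, 0.003, 0.206]
wrist_force: [-11.2, -2.4, 8.1]
finger_gap: 70.2
```

Call:
jog_arm([
  [0.16, 0, -0.15, 0, 0, 0, 7],
  [0.16, 0, -0.15, 0, 0, 0, 7],
  [0.16, 0, -0.15, 0, 0, 0, 7],
])

```text
clock: 15.38
eef_pos: [502.8, 121.8, 100.3]
eef_rot: [-3.141, 0.003, 0.206]
wrist_force: [-13.6, -2.4, 11.1]
finger_gap: 69.8
```

Call:
jog_arm([
  [0, 0, -0.08, 0, 0, 0, 7],
])

```text
clock: 15.5
eef_pos: [503.3, 121.9, 101.2]
eef_rot: [-3.142, 0.002, 0.206]
wrist_force: [-7.8, -1.3, 5.2]
finger_gap: 70.0
```

```bash
python3 look.py g
```

```text
15.6 [503.44 121.86 101.2 ] [-3.142e+00  2.000e-03  2.060e-01] [-9.26 -2.16  7.88] 69.94782996011888
```

View pics/g_side.png

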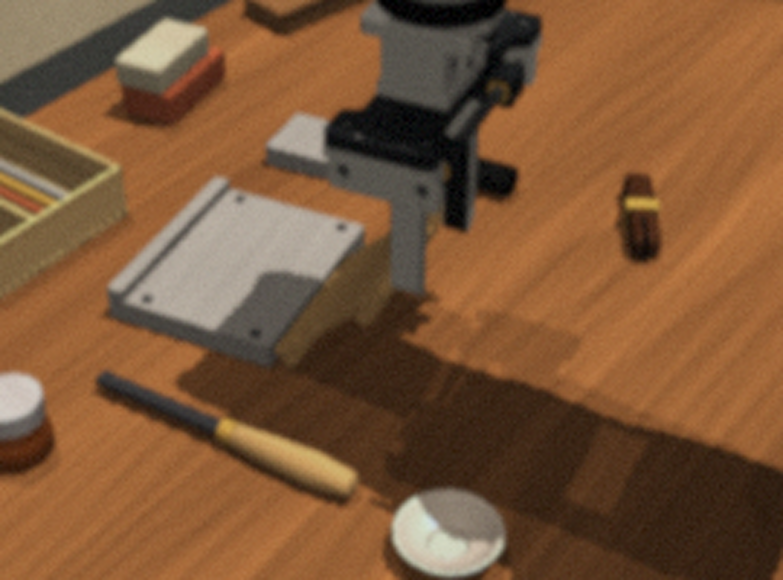

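Call:
jog_arm([
  [0.2, 0, -0.2, 0, 0, 0, 7],
  [0.2, 0, -0.19, 0, 0, 0, 7],
  [0.2, 0, -0.18, 0, 0, 0, 7],
])

```text
clock: 15.98
eef_pos: [509.8, 123.2, 107.0]
eef_rot: [-3.142, 0.0, 0.206]
wrist_force: [-4.6, -1.2, 3.0]
finger_gap: 70.3
```

Call:
jog_arm([
  [0.2, 0, -0.17, 0, 0, 0, 7],
  [0.2, 0, -0.155, 0, 0, 0, 7],
  [0.2, 0, -0.145, 0, 0, 0, 7],
])

```text
clock: 16.35
eef_pos: [516.0, 124.4, 111.4]
eef_rot: [-3.142, -0.0, 0.206]
wrist_force: [-1.2, -0.9, 1.8]
finger_gap: 69.9
```

Call:
jog_arm([
  [0.2, 0, -0.135, 0, 0, 0, 7],
  [0.2, 0, -0.125, 0, 0, 0, 7],
  [0.2, 0, -0.115, 0, 0, 0, 7],
])

```text
clock: 16.73
eef_pos: [521.8, 125.7, 115.1]
eef_rot: [-3.142, -0.0, 0.206]
wrist_force: [0.5, -0.5, 1.7]
finger_gap: 70.0
```

Call:
jog_arm([
  [0.1, 0, 0, 0, 0, 0, 7],
])

```text
clock: 16.85
eef_pos: [522.8, 125.9, 115.1]
eef_rot: [-3.142, -0.0, 0.206]
wrist_force: [-1.7, -0.3, 1.4]
finger_gap: 69.9
```

```bash
python3 look.py i
```

```text
16.95 [522.7  125.85 115.04] [ 3.142 -0.     0.206] [-1.24 -0.18  0.68] 69.4775964055762
```

View pics/i_side.png

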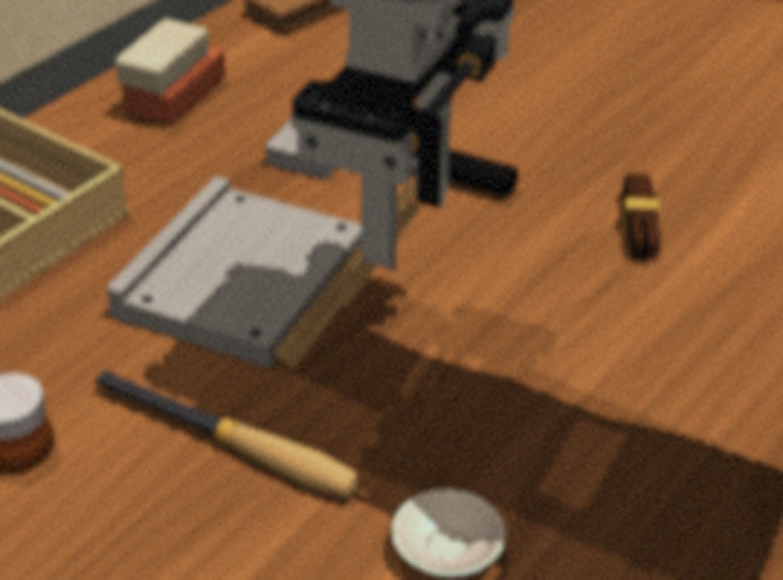

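View pics/i_top.png

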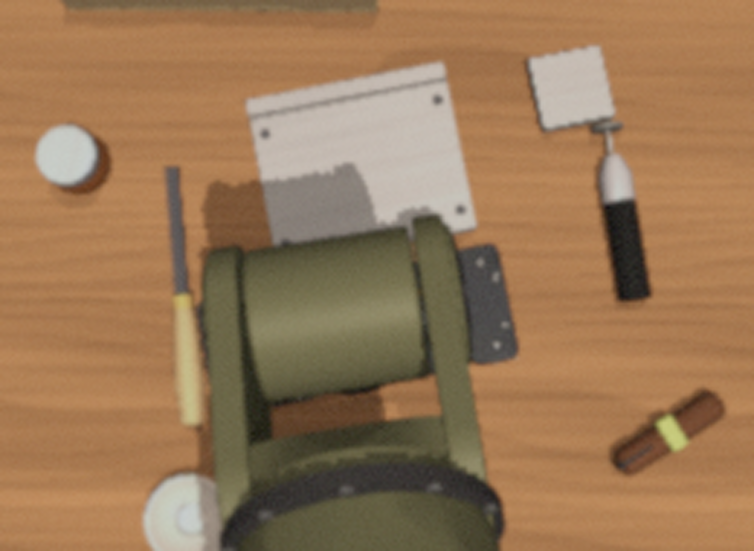

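Call:
jog_arm([
  [0.3, 0, -0.11, 0, 0, 0, 7],
  [0.3, 0, -0.1, 0, 0, 0, 7],
  [0.3, 0, -0.09, 0, 0, 0, 7],
  [0.3, 0, -0.08, 0, 0, 0, 7],
  [0.3, 0, -0.08, 0, 0, 0, 7],
  [0.3, 0, -0.06, 0, 0, 0, 7],
])

```text
clock: 17.7
eef_pos: [540.4, 129.5, 120.3]
eef_rot: [3.142, -0.0, 0.206]
wrist_force: [-2.1, -0.2, 0.1]
finger_gap: 70.1
```

Call:
jog_arm([
  [0.3, 0, -0.04, 0, 0, 0, 7],
  [0.3, 0, -0.03, 0, 0, 0, 7],
  [0.3, 0, -0.03, 0, 0, 0, 7],
  [0.3, 0, -0.02, 0, 0, 0, 7],
  [0.3, 0, 0, 0, 0, 0, 7],
  [0.3, 0, 0, 0, 0, 0, 7],
])

```text
clock: 18.45
eef_pos: [558.1, 133.2, 121.5]
eef_rot: [-3.142, -0.0, 0.206]
wrist_force: [0.8, 0.3, 0.7]
finger_gap: 69.9
```

```bash
python3 look.py j
```

```text
18.55 [558.1  133.21 121.43] [-3.142 -0.     0.206] [ 0.41 -0.04  0.03] 69.70862302328752
```

View pics/j_side.png

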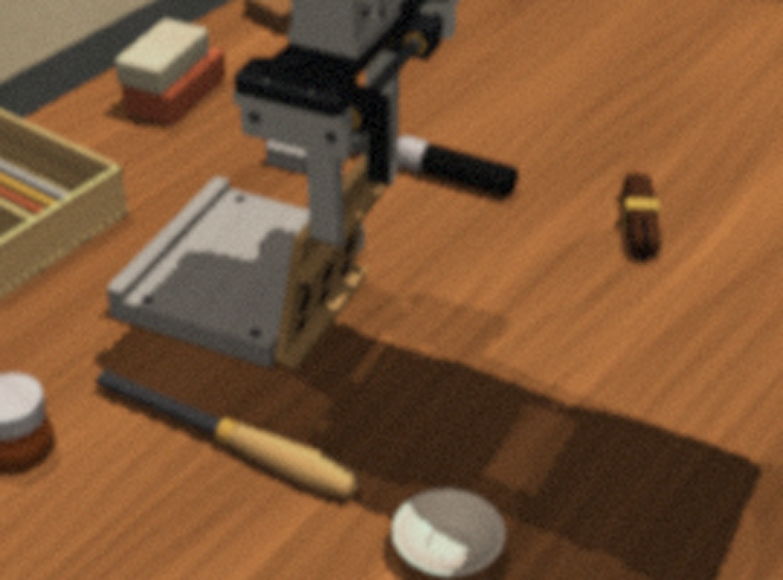

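Call:
jog_arm([
  [0.25, 0, 0, 0, 0, 0, 7],
  [0.25, 0, 0, 0, 0, 0, 7],
  [0.25, 0, 0, 0, 0, 0, 7],
  [0.25, 0, 0, 0, 0, 0, 7],
  [0.25, 0, 0, 0, 0, 0, 7],
  [0.25, 0, 0, 0, 0, 0, 7],
])

```text
clock: 19.3
eef_pos: [572.7, 136.3, 121.5]
eef_rot: [-3.142, 0.0, 0.206]
wrist_force: [0.2, -0.5, -0.3]
finger_gap: 69.9
```

Call:
jog_arm([
  [0.2, 0, 0, 0, 0, 0, 7],
  [0.2, 0, 0, 0, 0, 0, 7],
])

```text
clock: 19.55
eef_pos: [576.6, 137.1, 121.5]
eef_rot: [-3.142, 0.0, 0.206]
wrist_force: [0.0, -0.2, 0.6]
finger_gap: 70.2
```

```bash
python3 look.py k
```

```text
19.65 [576.56 137.1  121.44] [3.142 0.    0.206] [ 0.01 -0.01 -0.66] 69.8454108901358
```

View pics/k_side.png

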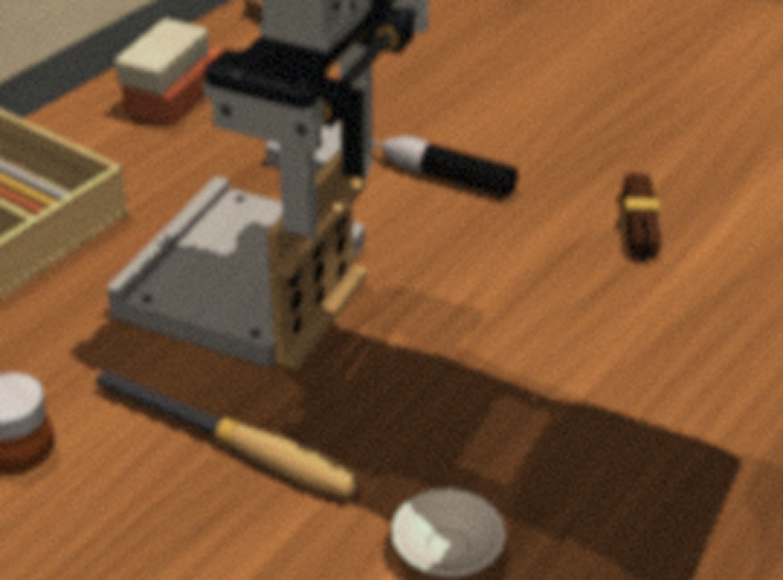

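Call:
jog_arm([
  [0.2, 0, 0, 0, 0, 0, 7],
  [0.2, 0, 0, 0, 0, 0, 7],
  [0.2, 0, 0, 0, 0, 0, 7],
])

```text
clock: 20.02
eef_pos: [582.5, 138.3, 121.5]
eef_rot: [-3.142, -0.0, 0.206]
wrist_force: [0.1, 0.2, 0.4]
finger_gap: 70.0
```

Call:
jog_arm([
  [0.2, 0, 0, 0, 0, 0, 7],
  [0.2, 0, 0, 0, 0, 0, 7],
])

```text
clock: 20.27
eef_pos: [586.4, 139.2, 121.5]
eef_rot: [-3.142, 0.0, 0.206]
wrist_force: [0.6, 0.5, -0.1]
finger_gap: 69.9
```

```bash
python3 look.py l
```

```text
20.375 [586.41 139.15 121.44] [ 3.142 -0.     0.206] [-0.09 -0.69  0.6 ] 70.06036762772794
```

View pics/l_side.png

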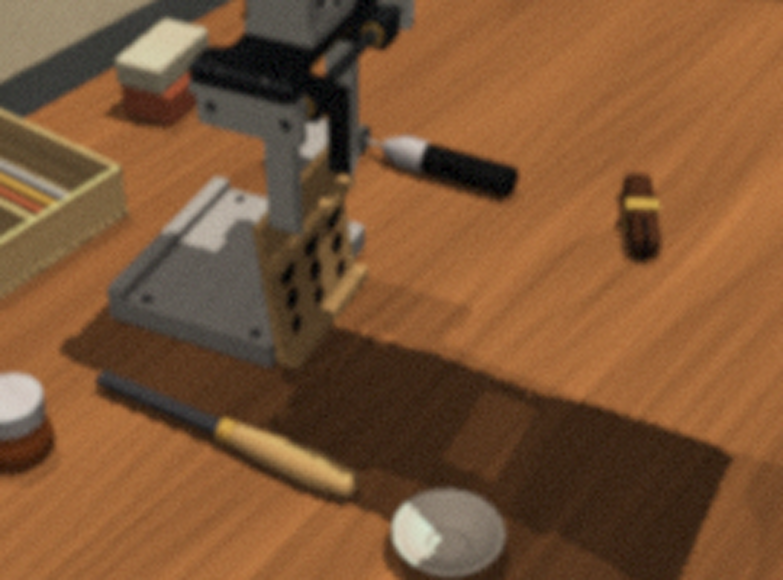

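Call:
jog_arm([
  [0.25, 0, 0, 0, 0, 0, 7],
  [0.25, 0, 0, 0, 0, 0, 7],
  [0.25, 0, 0, 0, 0, 0, 7],
])

```text
clock: 20.75
eef_pos: [593.8, 140.7, 121.5]
eef_rot: [-3.142, -0.0, 0.206]
wrist_force: [0.7, -0.7, 0.2]
finger_gap: 70.2
```

Call:
jog_arm([
  [0.25, 0, 0, 0, 0, 0, 7],
  [0.25, 0, 0, 0, 0, 0, 7],
  [0.25, 0, 0, 0, 0, 0, 7],
])

```text
clock: 21.12
eef_pos: [601.1, 142.2, 121.5]
eef_rot: [-3.142, 0.0, 0.206]
wrist_force: [-0.0, -0.4, -0.0]
finger_gap: 70.0
```

```bash
python3 look.py m
```

```text
21.225 [601.13 142.23 121.49] [-3.142 -0.     0.206] [-0.08 -0.07  1.  ] 69.97023408665041
```

View pics/m_side.png

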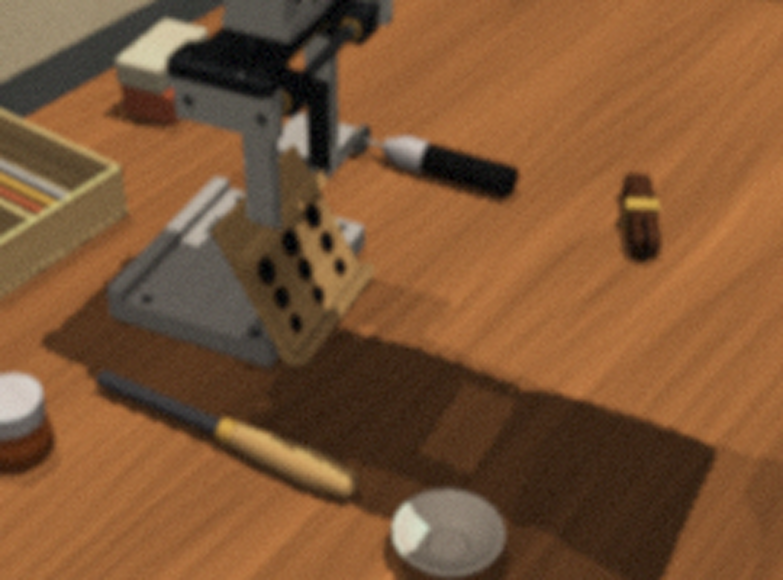

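Call:
jog_arm([
  [0, 0, 0, 0, 0, 0, 7],
  [0, 0, 0, 0, 0, 0, 7],
  [0, 0, 0, 0, 0, 0, 7],
  [0, 0, 0, 0, 0, 0, 7],
])

```text
clock: 21.72
eef_pos: [600.9, 142.2, 121.5]
eef_rot: [-3.142, -0.0, 0.206]
wrist_force: [0.8, 0.1, 0.9]
finger_gap: 69.6
```

```bash
python3 look.py n
```

```text
21.825 [600.92 142.21 121.5 ] [-3.142 -0.     0.206] [ 0.49  0.12 -0.98] 69.82395470223585
```

View pics/n_side.png

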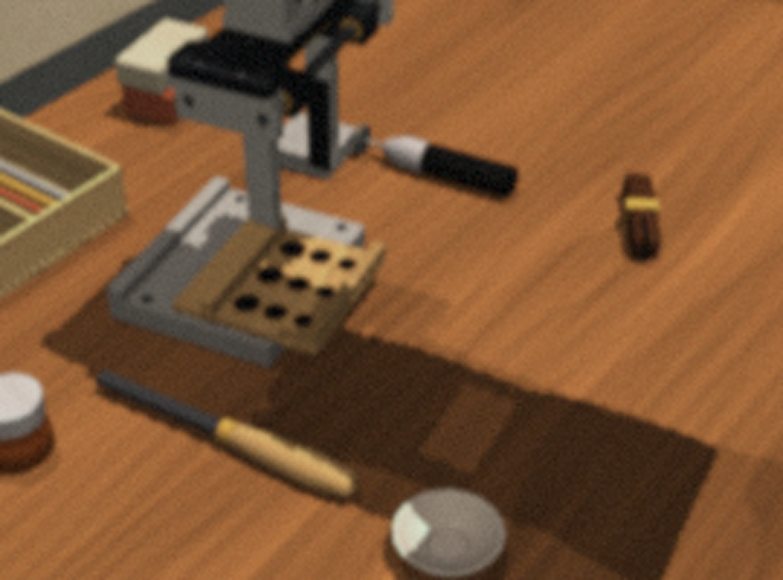

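View pics/n_top.png

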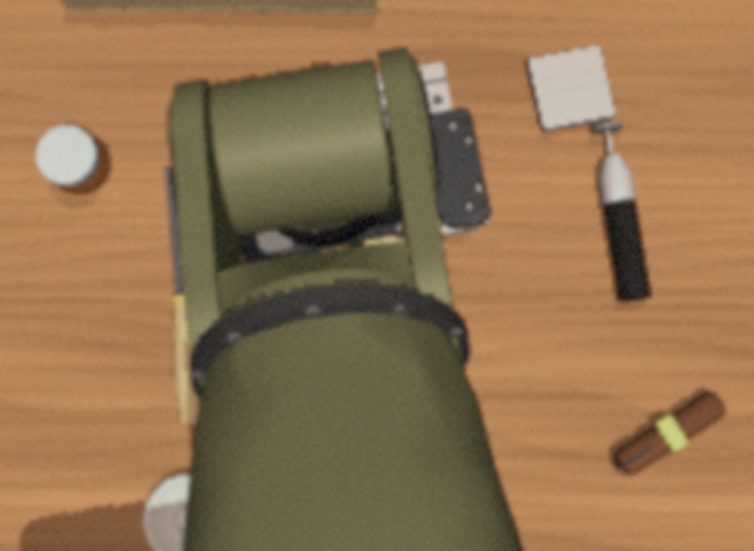

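Call:
jog_arm([
  [0, 0, -1.0, 0, 0, 0, 7],
  [-2, 0, -0.5, 0, 0, 0, 7],
  [-2.5, 0, 0, 0, 0, 0, 7],
  [-2.5, 0, 0, 0, 0, 0, 7],
  [-2.5, 0, 0, 0, 0, 0, 7],
  [-2.5, 0, 0, 0, 0, 0, 7],
])

```text
clock: 22.58
eef_pos: [482.9, 117.5, 137.3]
eef_rot: [3.142, -0.001, 0.206]
wrist_force: [0.4, -0.7, -0.2]
finger_gap: 69.6
```

```bash
python3 look.py o
```

```text
22.675 [482.36 117.46 137.34] [ 3.142 -0.     0.206] [ 0.76  0.36 -0.23] 70.31595868063397
```

View pics/o_side.png

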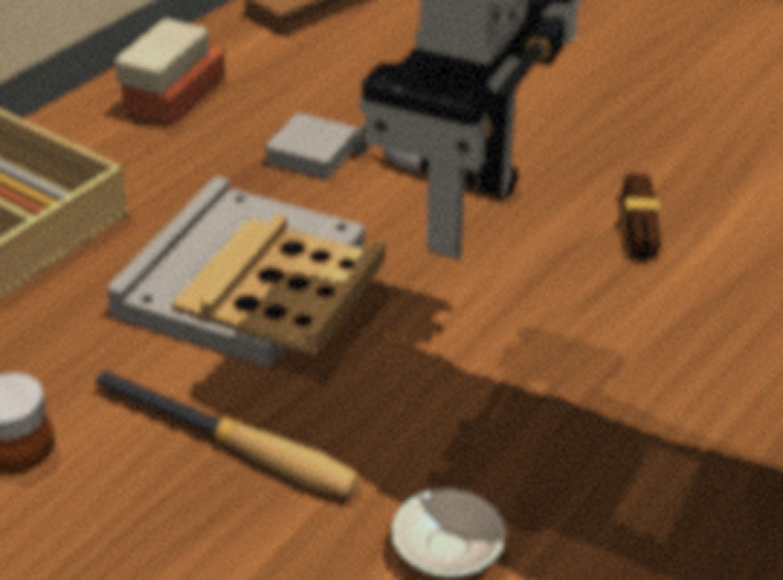

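View pics/o_top.png

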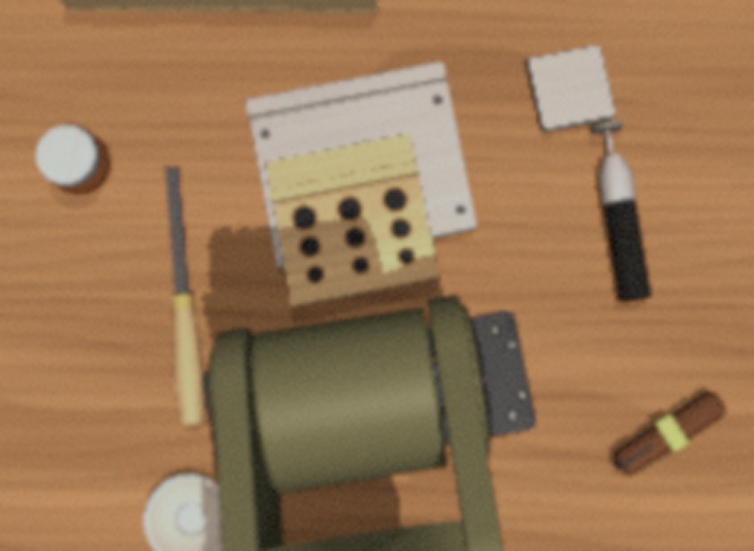

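```bash
python3 - <<'E'
from fit import *
t=camera('top')
a=zz([(268,162),(413,135)],(120,130)); P=plane(t,a,25)
v=np.array([595.2,126.1]); print((P[:,:2]-v)@rot(.206))
b=zz([(290,307),(441,278)],(120,130)); P=plane(t,b,35); print((P[:,:2]-v)@rot(.206))
s=camera('side')
a=zz([(175,301),(256,221)],(150,120)); P=plane(s,a,25)
v=np.array([588.9,128.6]); print((P[:,:2]-v)@rot(.206))
print((np.array([482.4,117.5])-[475.8,116.0])@rot(.206)-[118,0])
E
```

```text
[[ 77.48435165  67.71686527]
 [ 76.52965844 -41.59669296]]
[[-32.46136003  70.25446752]
 [-33.20608179 -40.97646325]]
[[ 78.83748955  63.24693154]
 [ 73.16806331 -41.19389961]]
[-111.2327251     0.11828101]
```

Call:
jog_arm([
  [0, 0, 2.28, 0, 0, 0, 7],
  [0, 0, 2.28, 0, 0, 0, 7],
  [0, 0, 2.28, 0, 0, 0, 7],
  [0, 0, 2.28, 0, 0, 0, 7],
  [1.2, 0, 0, 0, 0, 0, 7],
  [1.2, 0, 0, 0, 0, 0, 7],
  [1.2, 0, 0, 0, 0, 0, 7],
  [1.2, 0, 0, 0, 0, 0, 7],
  [1.2, 0, 0, 0, 0, 0, 7],
])

```text
clock: 23.9
eef_pos: [543.1, 130.1, 45.6]
eef_rot: [-3.142, -0.0, 0.206]
wrist_force: [-0.2, -0.3, -0.1]
finger_gap: 70.1
```

Call:
jog_arm([
  [0.3, 0, 0, 0, 0, 0, 7],
  [0.3, 0, 0, 0, 0, 0, 7],
  [0.3, 0, 0, 0, 0, 0, 7],
  [0.3, 0, 0, 0, 0, 0, 7],
  [0.3, 0, 0, 0, 0, 0, 7],
])

```text
clock: 24.52
eef_pos: [556.8, 133.0, 45.3]
eef_rot: [3.142, 0.0, 0.206]
wrist_force: [-2.0, -0.4, 1.6]
finger_gap: 70.1
```

```bash
python3 look.py q
```

```text
24.625 [557.13 133.05  45.29] [ 3.142 -0.     0.206] [ 0.16  0.07 -0.11] 70.01369676707503
```

View pics/q_side.png

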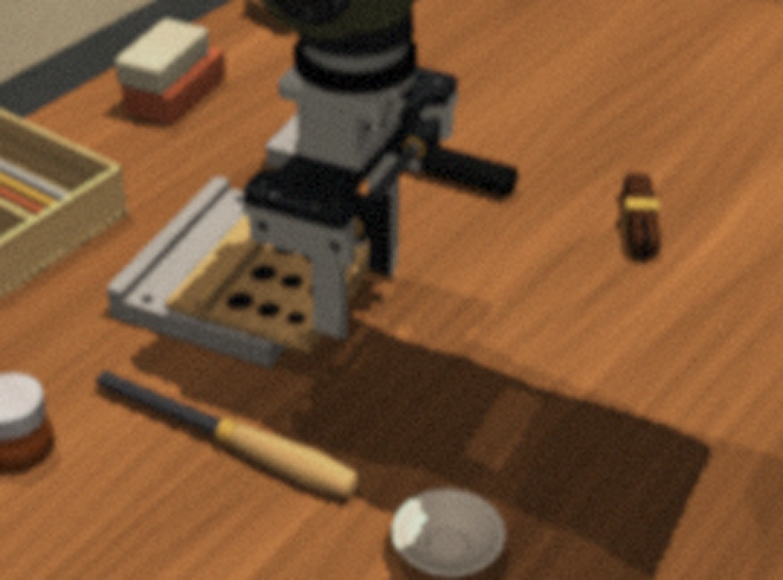

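Call:
jog_arm([
  [0.3, 0, 0, 0, 0, 0, 7],
  [0.3, 0, 0, 0, 0, 0, 7],
  [0.3, 0, 0, 0, 0, 0, 7],
  [0.3, 0, 0, 0, 0, 0, 7],
  [0.3, 0, 0, 0, 0, 0, 7],
  [0.3, 0, 0, 0, 0, 0, 7],
  [0.3, 0, 0, 0, 0, 0, 7],
  [0.3, 0, 0, 0, 0, 0, 7],
  [0, 0, 0, 0, 0, 0, 7],
])

```text
clock: 25.75
eef_pos: [580.7, 138.0, 45.3]
eef_rot: [-3.142, -0.001, 0.206]
wrist_force: [-0.5, 0.0, -0.5]
finger_gap: 70.1
```

Call:
jog_arm([
  [0.1, 0, 0, 0, 0, 0, 7],
  [0.1, 0, 0, 0, 0, 0, 7],
  [0.1, 0, 0, 0, 0, 0, 7],
])

```text
clock: 26.12
eef_pos: [583.3, 138.5, 45.3]
eef_rot: [-3.142, 0.0, 0.206]
wrist_force: [-2.6, -1.5, 0.5]
finger_gap: 70.0
```

Call:
jog_arm([
  [0.05, 0, 0, 0, 0, 0, 7],
  [0.05, 0, 0, 0, 0, 0, 7],
])

```text
clock: 26.38
eef_pos: [584.3, 138.7, 45.3]
eef_rot: [-3.142, 0.0, 0.206]
wrist_force: [-3.5, -0.0, 1.3]
finger_gap: 69.8
```

Call:
jog_arm([
  [0.05, 0, 0, 0, 0, 0, 7],
  [0.05, 0, 0, 0, 0, 0, 7],
])

```text
clock: 26.62
eef_pos: [585.3, 138.9, 45.3]
eef_rot: [-3.142, 0.0, 0.206]
wrist_force: [-2.1, 0.3, 1.9]
finger_gap: 70.0
```

Call:
jog_arm([
  [0.05, 0, 0, 0, 0, 0, 7],
])

```text
clock: 26.75
eef_pos: [585.8, 139.1, 45.3]
eef_rot: [-3.142, 0.0, 0.206]
wrist_force: [-2.1, -0.8, 1.4]
finger_gap: 70.3
```

Call:
jog_arm([
  [0.05, 0, 0, 0, 0, 0, 7],
])

```text
clock: 26.88
eef_pos: [586.3, 139.1, 45.3]
eef_rot: [-3.142, 0.0, 0.206]
wrist_force: [-2.1, -0.9, 1.3]
finger_gap: 70.2
```

Call:
jog_arm([
  [0.05, 0, 0, 0, 0, 0, 7],
])

```text
clock: 27.0
eef_pos: [586.8, 139.2, 45.3]
eef_rot: [3.142, 0.0, 0.206]
wrist_force: [-1.8, -0.1, 1.9]
finger_gap: 70.3
```

Call:
jog_arm([
  [0.05, 0, 0, 0, 0, 0, 7],
])

```text
clock: 27.12
eef_pos: [587.3, 139.3, 45.3]
eef_rot: [-3.142, -0.0, 0.206]
wrist_force: [-2.5, -1.1, 1.9]
finger_gap: 69.8
```

Call:
jog_arm([
  [0.05, 0, 0, 0, 0, 0, 7],
])

```text
clock: 27.25
eef_pos: [587.4, 139.4, 45.3]
eef_rot: [-3.142, 0.001, 0.206]
wrist_force: [-7.5, -2.5, 4.7]
finger_gap: 69.8
```

Call:
jog_arm([
  [0.04, 0, 0, 0, 0, 0, 7],
])

```text
clock: 27.38
eef_pos: [587.4, 139.4, 45.3]
eef_rot: [3.142, 0.002, 0.206]
wrist_force: [-10.0, -2.5, 7.1]
finger_gap: 70.0
```

Call:
jog_arm([
  [-0.1, 0, 0, 0, 0, 0, 7],
  [-0.5, 0, 0, 0, 0, 0, 7],
  [-2, 0, 0, 0, 0, 0, 7],
  [-3, 0, -1, 0, 0, 0, 7],
  [-3, 0, -3, 0, 0, 0, 7],
  [-3, 0, -3, 0, 0, 0, 7],
  [-3, 0, 0, 0, 0, 0, 7],
  [0, 0, 0, 0, 0, 0, 7],
])

```text
clock: 28.38
eef_pos: [444.2, 109.5, 115.8]
eef_rot: [3.142, -0.001, 0.206]
wrist_force: [-0.5, 0.6, -0.5]
finger_gap: 70.1
```

```bash
python3 look.py r
```

```text
28.475 [445.65 109.71 115.58] [ 3.142e+00 -1.000e-03  2.060e-01] [-0.04  0.46  0.21] 69.85446948897896
```

View pics/r_side.png

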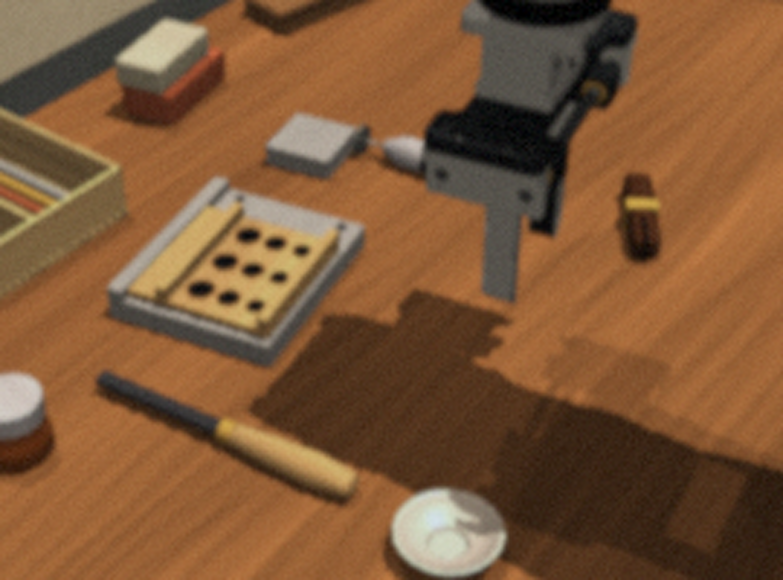

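View pics/r_top.png

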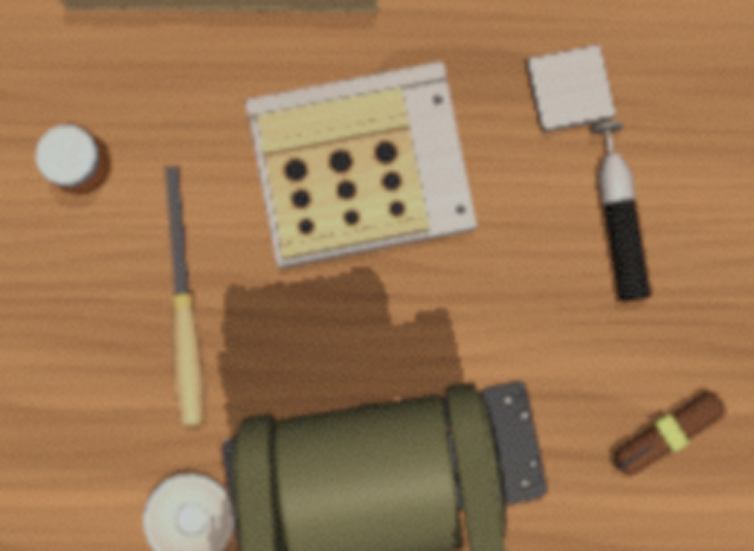

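```bash
python3 - <<'E'
from fit import *
t=camera('top')
v=np.array([595.2,126.1])
for a,z in [([(257,114),(403,87)],25),([(283,259),(429,231)],35)]:
    print((plane(t,zz(a,(120,130)),z)[:,:2]-v)@rot(.206))
E
```

```text
[[114.82416634  69.28465172]
 [113.854147   -41.30017427]]
[[  2.8776649   68.87844295]
 [  2.25706744 -39.12551517]]
```

```bash
python3 -c "
from cell import *
print(sign_off())"
```

```text
the job is handed in; nothing more can be done
None
```

The board now lies rails up on the step, flush against the back lip, and the job is handed in at about 28.5 s of the 72 s allowed; no verdict was reported.

1. **Push:** I pushed the board square up to the front of the step with the two open fingers on its near edge.
2. **Lift and tip:** I carried that edge up along its arc, mostly at 5–10 N. The board stood upright and tipped over onto the step.
3. **Slide:** I slid it to the back lip until it stopped firmly, at about 12–13 N, then backed the arm off.

**Last checks (top camera):**
- The far edge is about 114 mm behind the step front, where the lip face is.
- It is square to the lip within about 0.01 rad and flat, with the rails and recesses up.
- Its centre is about 14 mm to the left of the middle of the step, within the 30 mm allowed.
- The fingers stopped about 4 mm past the step front, by the arm's own position, which is where the near edge should be when the board is home.
- The other things look unmoved in the pictures, and the arm is clear with the wrist force near zero.

**Peak force and disagreements:**
- The wrist force rose to about 17–18 N twice during the lift, above 10 N but under the 25 N limit, and I eased off each time.
- The force is read only at the end of each move call, so a short peak in between could have been missed.
- The top and side cameras disagreed by about 6 mm on absolute position. I therefore relied on positions relative to the step and on contact force.

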